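Clamp a sample pot with the fold-out crank

ROBOT

A 6-joint arm with a two-finger parallel gripper is mounted at the origin on the work surface. World frame = base frame: x ahead of the robot, y to its left, z up, the work surface at z = 0. Lengths are in m, angles in degrees, forces in N, time in s.
With the tool pointing down it reaches from about 0.425 to 0.95 m from the base axis. Payload 14.7 kg.
Tool frame: the origin (TCP) lies at the very end of the fingers, on their centre line; the grasp point (between the pads) lies 19 mm behind it; z points along the fingers, y is the line along which they close (so a half turn about z gives the same grasp; the last joint's range is limited). The gripper opens to 85 mm and grips with 20 to 120 N. Pads are 22 mm wide; open, the fingers measure 114 mm over their backs; the gripper's body (76 mm by 85 mm) begins 54 mm behind the grasp point. The pads swing forward as they close: fully open they stand 13 mm farther back than shut.
Start: joints at [-71.941, 27.513, 91.461, -0, 61.026, -2.67], TCP at [0.23, -0.608, 0.231] pointing down, gripper open.
Joint ranges: [-157.49, 157.49], [-46.99, 117.5], [13.45, 153.17], [-89.5, 269.5], [5.16, 153.95], [-167.48, 167.48]. Speed limits (degrees/s): [108.29, 108.29, 136.94, 172.46, 172.46, 172.46].

INTERFACE

Orientations are given as a 3x3 rotation matrix whose columns are the frame's x, y, z axes.
In Python, from cell import readout, imaging, ticket gives the robot as it stands.
- The arm moves only by the tool play_rows, never from a script. Its argument "increments" is a list of rows, each a list of 3 entries, a list of its own where there are three numbers: the shift along the tool's x, y, z as a fraction of full scale, then the turn, a rotation vector about the tool's x, y, z as a fraction of full scale, then the opening, from 0 (shut) to 1 (fully open). A call has 1 to 20 rows; each row shifts and turns the commanded pose from where the row before left it, along the tool's axes as they then stand; what a row does not reach is not made up. Full scale, the value 1, is 75 cm for a shift and 180 degrees for a turn. A row lasts 1/8 s, in which the tool goes at most 62.5 mm and 10.7 degrees, less where a joint would pass 70% of its speed; a pose out of reach is approached as far as the arm can. A call with a number of a shift or a turn outside -1 to 1 is refused whole. A call with a gripper value outside its range is refused whole. The fingers move at their own pace and stop on an object; "squeeze" is the grip in N (left out, the last holds). Time passes only in rows, so rows that do not move let the fingers close. It gives the time, the measured TCP pose, the force, the opening and the grip force at its end, in the units of the state.
- readout.observe(): the state, without advancing time (a new reading comes with each control period).
- imaging.snapshot(name): name is "scene" or "side" or "wrist"; returns the picture (384x512x3 uint8, red, green, blue); there is no depth.
- imaging.camera_params(name): a dict with "camera_matrix" (3x3 intrinsics, pixels), "distortion" ([k1, k2, p1, p2, k3] as OpenCV has them; the pictures are not rectified), "cam_to_world" (4x4, takes a point from camera to world coordinates). Camera axes: x right, y down, z forward; pixel columns grow to the right and rows downward; lengths in m; the calibration is good to about 2 mm. A picture is of the moment at which its call begins: read the wrist's pose just before it. camera_params takes no time and is no camera call; for the wrist camera it gives the pose at the moment of the call.
- ticket.sign_off(): hands the job in; it is judged then, once.
The state is a dict: "clock": time; "q": joint angles; "dq": joint speeds; "tau": joint torques, N m; "tcp_pos": TCP position; "orientation": TCP orientation; "contact_force": force on the tool from outside, world axes, zero at the start; "ft_torque": the same for the moment, N m; "grip_width": opening from 0.0 (shut) to 1.0 (fully open); "grip_force": force on a finger pad.
Only numpy, scipy, OpenCV 4.12 (cv2) and the standard library are available. Lean on these libraries where they do the work, as an engineer would, in place of code of your own. Each camera call takes 0.05 s, during which the arm holds its last target. There are 200 camera calls.

TASK

Clamp the sample pot for its cap test: swing the folding red crank handle up out of the handwheel before turning the wheel, then crank clockwise (seen from above) until the jaw has pushed the pot home against the stop block and holds it firmly, stopping as soon as the crank clearly stiffens so that the thin pot is not crushed. Then fold the handle back down flat on the wheel, leaving the pot clamped and upright, and leave the amber bottle, the beaker and the green tub where they stand.

Things in the scene. Friction and masses are not known exactly. Their poses are not given: they have to be found in the camera images.
- clamp: The pot clamp, fixed: cream bed 130 x 335 x 20 mm, gearbox 100 x 100 mm, 105 mm high, with a handwheel on top. Origin on the bench under the wheel's axis, z up; its -y axis is the way the jaw pushes. On the bed past the pot stands the grey stop block, 72 mm high, with a rubber V; the pot seated in it is centred 165 to 185 mm along -y: set anew each time, not measured.
- wheel_center (a point): Centre of the handwheel's flat face, 125 mm above the bench: a grey disc 140 mm across, 14 mm thick, on a vertical axis. This point stays put. Clockwise seen from above drives the jaw out, 11 mm per radian; from the start it takes 2.2 to 5.7 rad to clamp the pot, and an end stop comes at least 6.6 rad on.
- wheel: The handwheel as it turns; origin at the centre of its face, z up, its -x axis points to the handle's hinge pin. The bearing is stiff: turning it takes 6 to 8 N at the handle (between steps a still tool reads less, 1 to 5 N), and it stays where it is left, also with the jaw loaded up to about 34 N; a higher load creeps back to that when let go.
- crank_pivot (a point): Hinge pin of the folding handle: 58 mm from the wheel's axis, 21 mm above its face, between two steel cheeks (18 mm long, 38 mm over both, 30 mm high). It goes round with the wheel. The pin is level and tangential: the handle swings in the upright plane through the wheel's axis.
- crank_tip (a point): Outer end of the folding handle, on its centre line, 87 mm from the pivot. Red round grip, 18 mm in diameter, from 15 to 87 mm off the pivot; it spins freely about its own length. Folded, the handle lies level across the wheel through its axis and 29 mm beyond, centre line 21 mm above the face (12 mm free beneath); swung out it stands upright on the pivot.
- crank (a joint): Fold angle of the handle: 0 = folded flat on the wheel, 1.57 = straight up, 1.70 = its stop, leaning slightly outward. The hinge is stiff (about 2 N at the grip) and stays at any angle. Swung out means beyond 1.25.
- jaw: Jaw on the gearbox's rack: plate 70 mm wide, 56 mm high, black rubber face, moved by the wheel alone. Origin at the middle of the face, 56 mm above the bench; -y is the way it pushes. With the pot on the stop the rubber is squeezed and the force climbs by some 15 N per mm; 1 N more at the handle than free turning takes is about 5 N at the jaw. Firm: 12 N or more. Crushed: above 60 N.
- pot: The sample pot, 64 mm in diameter and 100 mm high, thin white plastic with a paper band and a blue lid, about 0.25 kg, loose and upright on the clamp's bed (20 mm above the bench) between jaw and stop. Origin at the centre of its underside, z up.
- reagent: Bystander: amber bottle with black cap, 54 mm in diameter, 120 mm high, on the bench. Origin at the centre of its underside.
- beaker: Bystander: glass beaker, 68 mm across, 85 mm high, on the bench. Origin at the centre of its underside.
- tub: Bystander: green tub with a white lid, 70 mm in diameter, 80 mm high, on the bench. Origin at the centre of its underside.
Things that resemble listed ones, but are neither listed nor needed, are in the scene too. What is meant by the pot is not yellow, and is the larger of those in its own colour.

How it is judged:
By the outcome, as a careful person would: the job done as asked, in the order asked, and still so for the second after the job is handed in, with the robot touching nothing.
It also fails if it takes over 72 s, if anything falls off the work surface, if the arm or the gripper's body presses on something with over 40 N, if the wrist force passes 120 N, or if a joint passes its speed limit or range.

## Working session

There is one attempt and no reset: what is moved stays moved. The work goes in short steps, Python scripts to look and compute and a tool call to move; the robot and the scene stay as the last step left them, time stands still between calls to the robot, and variables do not carry over. Pictures are saved under pics/ and viewed, at most 10 in all, crops included, and the job is handed in when it is done.

Besides the shell and the picture viewer there is one more tool, called by a JSON object that holds its "op" and its "data". play_rows: Moves the arm, as the interface text tells. Its arguments: {"type":"object","properties":{"increments":{"type":"array","items":{"type":"array"}},"squeeze":{"type":"number"}},"required":["increments"]}

```bash
ls; mkdir -p pics
python3 - <<'E'
from cell import readout, imaging
import cv2,numpy as np
s=readout.observe();print(s)
a=imaging.snapshot("scene");b=imaging.snapshot("side")
for n,p in(("scene",a),("side",b)):
    cv2.imwrite(f"pics/{n}0.png",p[...,::-1]); c=imaging.camera_params(n);print(n,c)
cv2.imwrite("pics/both0.png",cv2.resize(np.vstack([a,b])[...,::-1],None,fx=.78,fy=.78))
E
```

```text
pics
{'clock': 0.0, 'q': array([-7.19403766e+01,  2.75515879e+01,  9.14925063e+01, -1.17670587e-03,
        6.10256339e+01, -2.67101107e+00]), 'dq': array([0.02962057, 0.0289163 , 0.08027342, 0.00644635, 0.00028479,
       0.05070127]), 'tau': array([-2.97928724e-03, -9.50654340e+01, -4.30190313e+01, -2.89231702e-04,
        1.19741537e-02,  1.63027948e-05]), 'tcp_pos': array([ 0.22996236, -0.60753499,  0.23066085]), 'orientation': array([[ 9.35251386e-01,  3.53984024e-01, -3.94354830e-04],
       [ 3.53984242e-01, -9.35250678e-01,  1.15145918e-03],
       [ 3.87775336e-05, -1.21649919e-03, -9.99999259e-01]]), 'contact_force': array([ 0.34383924,  0.27013845, -0.82181805]), 'ft_torque': array([ 0.02200428, -0.00746009,  0.01985542]), 'grip_force': 0.0, 'grip_width': 1.0023148613520134}
scene {'camera_matrix': array([[377.60644283,   0.        , 256.54175948],
       [  0.        , 377.60644283, 190.0498983 ],
       [  0.        ,   0.        ,   1.        ]]), 'distortion': array([-0.11616887,  0.        ,  0.        ,  0.        ,  0.        ]), 'cam_to_world': array([[-0.13034584,  0.69350155, -0.70856585,  1.09099005],
       [ 0.99131913,  0.10356757, -0.08099466,  0.1066289 ],
       [ 0.01721452, -0.7129722 , -0.70098096,  0.62913193],
       [ 0.        ,  0.        ,  0.        ,  1.        ]])}
side {'camera_matrix': array([[386.32246639,   0.        , 250.94393698],
       [  0.        , 386.32246639, 190.07773388],
       [  0.        ,   0.        ,   1.        ]]), 'distortion': array([-0.08667337,  0.        ,  0.        ,  0.        ,  0.        ]), 'cam_to_world': array([[-0.86318941, -0.33763668,  0.37537384,  0.21980651],
       [-0.50446965,  0.54680697, -0.66821591,  0.64149041],
       [ 0.02035718, -0.76616161, -0.64232544,  0.69683458],
       [ 0.        ,  0.        ,  0.        ,  1.        ]])}
```

View pics/scene0.png

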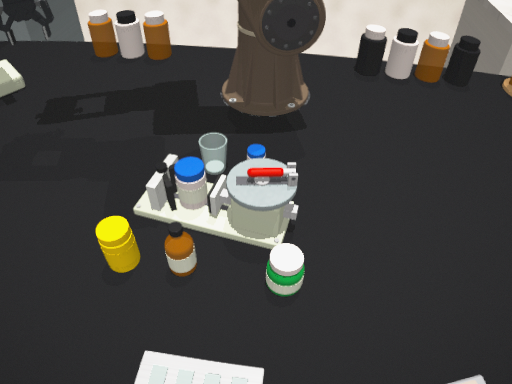

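View pics/side0.png

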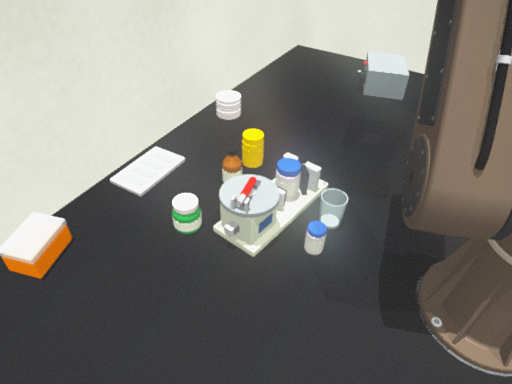

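The scene picture shows the clamp with its wheel at (262,183) and the red handle folded at (265,172), with cheeks at about (292,174). Blue-lid candidates for the pot are the one on the bed at (190,180), the small decoy at (257,155) and the yellow jar at (118,243). I choose (190,180): it is white, the larger of the two, and stands between jaw and stop. The bystanders are the bottle (180,250), beaker (213,153) and tub (286,268).

```bash
cat > h.py <<'E'
import cv2,numpy as np
from cell import readout, imaging
def ray(n,uv,c=None):
    c=c or imaging.camera_params(n); uv=np.array(uv,float).reshape(-1,1,2)
    p=cv2.undistortPoints(uv,c["camera_matrix"],c["distortion"])[:,0]
    T=c["cam_to_world"]; return T[:3,3],np.c_[p,np.ones(len(p))]@T[:3,:3].T
def plane(n,uv,z,c=None):
    o,d=ray(n,uv,c); return o+d*((z-o[2])/d[:,2])[:,None]
def mask(img,lo,hi,box=None):
    m=cv2.inRange(cv2.cvtColor(img,cv2.COLOR_RGB2HSV),lo,hi)
    if box: k=np.zeros_like(m);x0,y0,x1,y1=box;k[y0:y1,x0:x1]=1;m=m*k
    return m
def px(m): 
    v,u=np.nonzero(m);return np.c_[u,v].astype(float)
E
python3 - <<'E'
from h import *
I={n:cv2.imread(f"pics/{n}0.png")[...,::-1].copy() for n in("scene","side")}
def red(n,box):
    p=px(mask(I[n],(0,170,110),(6,255,255),box)|mask(I[n],(174,170,110),(180,255,255),box))
    w=plane(n,p,.146+.003)[:,:2];c=w.mean(0);_,_,V=np.linalg.svd(w-c)
    t=(w-c)@V[0];print(n,"red",len(p),p.mean(0),c,V[0],np.ptp(t),np.degrees(np.arctan2(V[0,1],V[0,0])), 'mid',c+V[0]*(t.max()+t.min())/2)
red("scene",(225,150,310,200));red("side",(220,165,280,215))
def blob(n,name,lo,hi,box,z):
    p=px(mask(I[n],lo,hi,box)); 
    (u,v),r=cv2.minEnclosingCircle(p.astype(np.float32)); print(n,name,len(p),p.mean(0),plane(n,p,z)[:,:2].mean(0),np.ptp(plane(n,p,z)[:,:2],0))
for n,b in(("scene",(170,155,210,182)),("side",(270,155,305,180))): blob(n,"potlid",(100,120,60),(125,255,255),b,.118)
for n,b in(("scene",(260,240,310,275)),("side",(165,190,205,215))): blob(n,"tublid",(0,0,150),(180,60,255),b,.078)
for n,b in(("scene",(165,222,187,236)),("side",(220,145,245,162))): blob(n,"cap",(0,0,0),(180,255,60),b,.112)
for n,b in(("scene",(195,130,230,178)),("side",(318,185,350,230))): blob(n,"beaker",(0,0,70),(180,255,255),b,.04)
for n,b in(("scene",(222,160,300,212)),("side",(215,175,282,215))): blob(n,"wheel",(80,8,80),(120,60,255),b,.125)
a=cv2.resize(I["scene"][140:250,125:310],None,fx=4,fy=4,interpolation=2)
cv2.imwrite("pics/crop0.png",a[...,::-1])
E
```

```text
scene red 282 [265.05319149 171.70567376] [0.5536582 0.0607391] [-0.18063476  0.98355024] 0.06599736296356161 100.40673504362138 mid [0.55362246 0.0609337 ]
side red 106 [248.95283019 185.75471698] [0.55139729 0.0606886 ] [-0.18793444  0.98218157] 0.05954960410820559 100.8322651732505 mid [0.5514992  0.06015603]
scene potlid 638 [189.         168.50626959] [ 0.53195188 -0.0976888 ] [0.07862125 0.06698189]
side potlid 278 [288.55035971 164.76258993] [ 0.52732404 -0.09758371] [0.06117923 0.06256164]
scene tublid 1049 [283.88465205 256.6749285 ] [0.69353065 0.11280338] [0.07683983 0.08091985]
side tublid 487 [184.96303901 203.137577  ] [0.69142965 0.12231885] [0.09182722 0.0746145 ]
scene cap 221 [173.86425339 229.11764706] [ 0.68762662 -0.08508154] [0.03014658 0.04228974]<stdin>:10: RuntimeWarning: Mean of empty slice.
  ret = um.true_divide(
Traceback (most recent call last):
  File "h.py", line 8, in plane
    o,d=ray(n,uv,c); return o+d*((z-o[2])/d[:,2])[:,None]
        ~~~^^^^^^^^
  File "h.py", line 5, in ray
    p=cv2.undistortPoints(uv,c["camera_matrix"],c["distortion"])[:,0]
      ~~~~~~~~~~~~~~~~~~~^^^^^^^^^^^^^^^^^^^^^^^^^^^^^^^^^^^^^^^
cv2.error: OpenCV(4.12.0) /io/opencv/modules/calib3d/src/undistort.dispatch.cpp:347: error: (-215:Assertion failed) CV_IS_MAT(_src) && CV_IS_MAT(_dst) && (_src->rows == 1 || _src->cols == 1) && (_dst->rows == 1 || _dst->cols == 1) && _src->cols + _src->rows - 1 == _dst->rows + _dst->cols - 1 && (CV_MAT_TYPE(_src->type) == CV_32FC2 || CV_MAT_TYPE(_src->type) == CV_64FC2) && (CV_MAT_TYPE(_dst->type) == CV_32FC2 || CV_MAT_TYPE(_dst->type) == CV_64FC2) in function 'cvUndistortPointsInternal'
```

Run:
```python
from h import *
I={n:cv2.imread(f"pics/{n}0.png")[...,::-1].copy() for n in("scene","side")}
a=I["scene"]
cv2.imwrite("pics/crop0.png",cv2.resize(a[140:250,125:310],None,fx=4,fy=4,interpolation=2)[...,::-1])
h=cv2.cvtColor(a,cv2.COLOR_RGB2HSV);print("wheel hsv",h[195,240:285:8].tolist(),"side",cv2.cvtColor(I["side"],cv2.COLOR_RGB2HSV)[195,222:282:8].tolist())
```

```text
wheel hsv [[90, 9, 220], [87, 12, 219], [88, 14, 218], [90, 9, 218], [87, 13, 220], [87, 13, 221]] side [[90, 8, 238], [90, 9, 238], [90, 6, 237], [2, 161, 238], [90, 5, 215], [90, 10, 233], [90, 8, 236], [94, 9, 230]]
```

View pics/crop0.png

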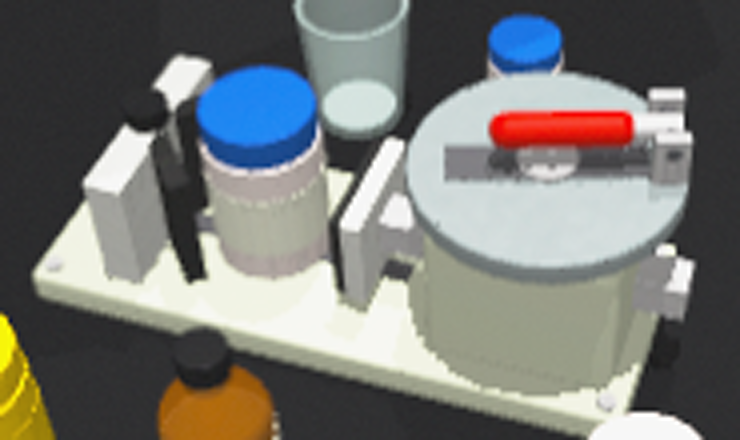

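The crop confirms the pot: the large blue lid at (190,168), between jaw and stop, with the small decoy behind at (257,150). The handle's hinge is on the right at (292,178). Next I move above the wheel.

{"op": "play_rows", "data": {"increments": [[[0.0478,-0.0446,-0.0089],[0,0,0],1],[[0.0478,-0.0446,-0.0089],[0,0,0],1],[[0.0478,-0.0446,-0.0089],[0,0,0],1],[[0.0478,-0.0446,-0.0089],[0,0,0],1],[[0.0478,-0.0446,-0.0089],[0,0,0],1],[[0.0478,-0.0446,-0.0089],[0,0,0],1],[[0.0478,-0.0446,-0.0089],[0,0,0],1],[[0.0478,-0.0446,-0.0089],[0,0,0],1],[[0.0478,-0.0446,-0.0089],[0,0,0],1],[[0.0478,-0.0446,-0.0089],[0,0,0],1],[[0.0478,-0.0446,-0.0089],[0,0,0],1],[[0.0478,-0.0446,-0.0089],[0,0,0],1],[[0.0478,-0.0446,-0.0089],[0,0,0],1],[[0.0478,-0.0446,-0.0089],[0,0,0],1],[[0.0478,-0.0446,-0.0089],[0,0,0],1]]}}

```text
clock: 1.98
tcp_pos: [0.5558, 0.0533, 0.3315]
orientation: [[0.935, 0.354, -0.0], [0.354, -0.935, -0.0], [-0.0, -0.0, -1.0]]
contact_force: [0.8, -0.5, 0.9]
grip_width: 0.998
grip_force: 0.0
```

{"op": "play_rows", "data": {"increments": [[[0,0,0],[0,0,-0.0555],1],[[0,0,0],[0,0,-0.0555],0.6],[[0,0,0],[0,0,-0.0555],0.6],[[0,0,0],[0,0,-0.0555],0.6],[[0,0,0],[0,0,-0.0555],0.6],[[0,0,0],[0,0,-0.0555],0.6],[[0,0,0],[0,0,-0.0555],0.6],[[0,0,0],[0,0,-0.0555],0.6],[[0,0,0],[0,0,0],0.6],[[0,0,0],[0,0,0],0.6]]}}

```text
clock: 3.22
tcp_pos: [0.5553, 0.0517, 0.3313]
orientation: [[-0.181, 0.984, -0.0], [0.984, 0.181, -0.0], [0.0, -0.0, -1.0]]
contact_force: [0.3, -0.8, 0.4]
grip_width: 0.603
grip_force: 0.0
```

Run:
```python
from h import *
s=readout.observe();print(s['clock'],s['tcp_pos'],s['orientation'].round(3).tolist(),s['q'].round(1),s['grip_width'])
c=imaging.camera_params("wrist");a=imaging.snapshot("wrist")
cv2.imwrite("pics/w1.png",a[...,::-1])
p=px(mask(a,(0,170,90),(6,255,255))|mask(a,(174,170,90),(180,255,255)))
w=plane("wrist",p,.148,c)[:,:2];m=w.mean(0);_,_,V=np.linalg.svd(w-m);t=(w-m)@V[0];u=(w-m)@V[1]
print(len(p),p.mean(0),m,V[0],np.ptp(t),np.ptp(u),'mid',m+V[0]*(t.max()+t.min())/2+V[1]*(u.max()+u.min())/2,c["cam_to_world"].round(3).tolist())
```

```text
3.225 [0.55533034 0.05169715 0.33128772] [[-0.181, 0.984, -0.0], [0.984, 0.181, -0.0], [0.0, -0.0, -1.0]] [ 2.2 14.9 96.3  0.  68.8 -8.2] 0.6030313276450827
927 [257.83710895 157.45846818] [0.55111994 0.06102517] [ 0.17228125 -0.9850478 ] 0.0678440475908943 0.017188804830775478 mid [0.55147642 0.05923383] [[0.983, 0.173, 0.054, 0.54], [0.181, -0.937, -0.3, 0.128], [-0.002, 0.305, -0.952, 0.473], [0.0, 0.0, 0.0, 1.0]]
```

View pics/w1.png

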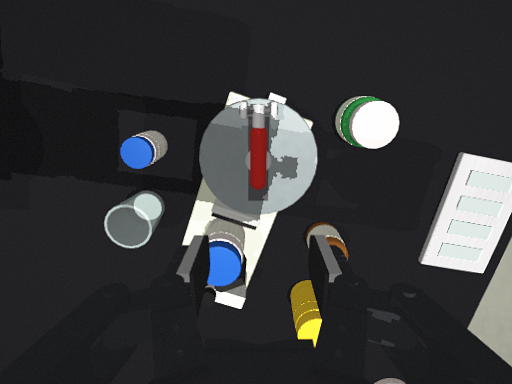

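The wrist view shows the wheel disc around (258,156), the red handle from (258,125) to (258,188), and the hinge at (259,107).

Run:
```python
from h import *
c=imaging.camera_params("wrist");a=cv2.imread("pics/w1.png")[...,::-1].copy()
h=cv2.cvtColor(a,cv2.COLOR_RGB2HSV);print(h[200,[220,240,300]],h[205,262])
m=mask(a,(75,12,70),(105,80,255),(190,90,325,222));m=cv2.morphologyEx(m,cv2.MORPH_OPEN,np.ones((5,5)))
k=max(cv2.findContours(m,0,1)[0],key=cv2.contourArea);H=cv2.convexHull(k)[:,0].astype(float)
w=plane("wrist",H,.125,c)[:,:2]
(x,y),r=cv2.minEnclosingCircle(w.astype(np.float32));print(x,y,r,cv2.boundingRect(k))
A=np.c_[2*w,np.ones(len(w))];s=np.linalg.lstsq(A,(w**2).sum(1),rcond=None)[0];print("LS",s[:2],np.sqrt(s[2]+s[0]**2+s[1]**2))
```

```text
[[ 83   9 110]
 [ 85  15 104]
 [150  18  28]] [ 93  16 176]
0.5876289010047913 0.04341764748096466 0.056990738958120346 (261, 131, 57, 82)
LS [0.57554936 0.0460742 ] 0.04925237581938625
```

Run:
```python
from h import *
c=imaging.camera_params("wrist");a=cv2.imread("pics/w1.png")[...,::-1].copy()
m=mask(a,(70,5,75),(110,40,255),(195,96,322,216));m=cv2.morphologyEx(m,cv2.MORPH_OPEN,cv2.getStructuringElement(2,(9,9)))
k=max(cv2.findContours(m,0,1)[0],key=cv2.contourArea);H=cv2.convexHull(k)[:,0].astype(float)
print(cv2.boundingRect(k))
w=plane("wrist",H,.125,c)[:,:2]
for i in range(3):
  A=np.c_[2*w,np.ones(len(w))];s=np.linalg.lstsq(A,(w**2).sum(1),rcond=None)[0];r=np.sqrt(s[2]+s[0]**2+s[1]**2);e=abs(np.linalg.norm(w-s[:2],axis=1)-r);print("LS",s[:2],r,e.max());w=w[e<max(.0015,e.max()*.6)]
```

```text
(199, 103, 119, 112)
LS [0.55274315 0.05430119] 0.06902035715579051 0.0007585174348165025
LS [0.55274315 0.05430119] 0.06902035715579051 0.0007585174348165025
LS [0.55274315 0.05430119] 0.06902035715579051 0.0007585174348165025
```

{"op": "play_rows", "data": {"increments": [[[-0.0097,-0.0025,0.05],[0,0,0],0.5],[[0,0,0.06],[0,0,0],0.5],[[0,0,0.06],[0,0,0],0.5],[[0,0,0.05],[0,0,0],0.5],[[0,0,0.03],[0,0,0],0.5],[[0,0,0.0113],[0,0,0],0.5],[[0,0,0],[0,0,0],0.5]], "squeeze": 30}}

```text
clock: 4.15
tcp_pos: [0.555, 0.0442, 0.1355]
orientation: [[-0.184, 0.983, -0.0], [0.983, 0.184, 0.0], [0.0, -0.0, -1.0]]
contact_force: [0.5, 0.9, 0.0]
grip_width: 0.504
grip_force: 0.0
```

{"op": "play_rows", "data": {"increments": [[[0,0,0],[0,0,0],0],[[0,0,0],[0,0,0],0],[[0,0,0],[0,0,0],0],[[0,0,0],[0,0,0],0],[[0,0,0],[0,0,0],0]], "squeeze": 30}}

```text
clock: 4.78
tcp_pos: [0.5555, 0.0442, 0.1358]
orientation: [[-0.185, 0.983, 0.001], [0.983, 0.185, 0.0], [-0.0, 0.001, -1.0]]
contact_force: [1.8, -0.8, 5.5]
grip_width: 0.198
grip_force: 30.9
```

Run:
```python
import numpy as np
# arc about pivot, radius .068: step list in tool frame: x outward(+), z down(+), fractions
P=np.array([0,0]);R=.070
a0=np.arctan2(.002,.068);  # grasp sits a bit above the axis
for N,amax in((18,90),):
  an=np.radians(np.linspace(0,amax,N+1)); p=np.c_[-R*np.cos(an),-R*np.sin(an)]
  print((np.diff(p,axis=0)/.75).round(4).tolist())
```

```text
[[0.0004, -0.0081], [0.0011, -0.0081], [0.0018, -0.0079], [0.0024, -0.0078], [0.0031, -0.0075], [0.0038, -0.0072], [0.0044, -0.0069], [0.005, -0.0065], [0.0055, -0.006], [0.006, -0.0055], [0.0065, -0.005], [0.0069, -0.0044], [0.0072, -0.0038], [0.0075, -0.0031], [0.0078, -0.0024], [0.0079, -0.0018], [0.0081, -0.0011], [0.0081, -0.0004]]
```

{"op": "play_rows", "data": {"increments": [[[0.0004,0,-0.0081],[0,0,0],0],[[0.0011,0,-0.0081],[0,0,0],0],[[0.0018,0,-0.0079],[0,0,0],0],[[0.0024,0,-0.0078],[0,0,0],0],[[0.0031,0,-0.0075],[0,0,0],0],[[0.0038,0,-0.0072],[0,0,0],0]]}}

```text
clock: 5.52
tcp_pos: [0.5533, 0.0538, 0.1703]
orientation: [[-0.185, 0.983, -0.0], [0.983, 0.185, 0.0], [0.0, 0.0, -1.0]]
contact_force: [4.7, 4.1, -8.1]
grip_width: 0.192
grip_force: 29.4
```

Run:
```python
from h import *
a=imaging.snapshot("scene");b=imaging.snapshot("side")
cv2.imwrite("pics/up1.png",cv2.resize(np.hstack([a[90:230,190:330],b[120:260,180:320]]),None,fx=2.8,fy=2.8,interpolation=2)[...,::-1])
```

```text
(no output)
```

View pics/up1.png

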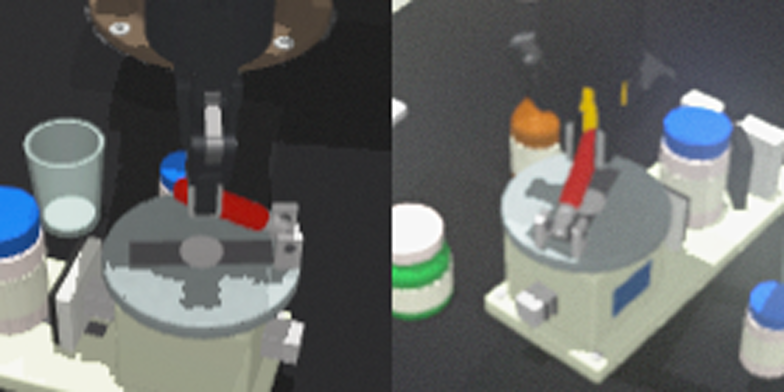

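The left half shows the red handle lifted about 30° and held between the pads at about (205,195). I continue the arc.

{"op": "play_rows", "data": {"increments": [[[0.0044,0,-0.0069],[0,0,0],0],[[0.005,0,-0.0065],[0,0,0],0],[[0.0055,0,-0.006],[0,0,0],0],[[0.006,0,-0.0055],[0,0,0],0],[[0.0065,0,-0.005],[0,0,0],0],[[0.0069,0,-0.0044],[0,0,0],0],[[0.0072,0,-0.0038],[0,0,0],0],[[0.0075,0,-0.0031],[0,0,0],0],[[0.0078,0,-0.0024],[0,0,0],0],[[0.0079,0,-0.0018],[0,0,0],0],[[0.0081,0,-0.0011],[0,0,0],0],[[0.0081,0,-0.0004],[0,0,0],0],[[0,0,0],[0,0,0],0]]}}

```text
clock: 7.25
tcp_pos: [0.5424, 0.1134, 0.2057]
orientation: [[-0.185, 0.983, 0.001], [0.983, 0.185, -0.0], [-0.0, 0.001, -1.0]]
contact_force: [5.7, 0.2, -1.4]
grip_width: 0.138
grip_force: 25.8
```

Run:
```python
from h import *
s=readout.observe();print(s['q'].round(1))
a=imaging.snapshot("scene");b=imaging.snapshot("side")
cv2.imwrite("pics/up2.png",cv2.resize(np.hstack([a[90:230,190:330],b[120:260,180:320]]),None,fx=2.8,fy=2.8,interpolation=2)[...,::-1])
```

```text
[  8.7  21.5 105.8  -0.   52.6  -2. ]
```

View pics/up2.png

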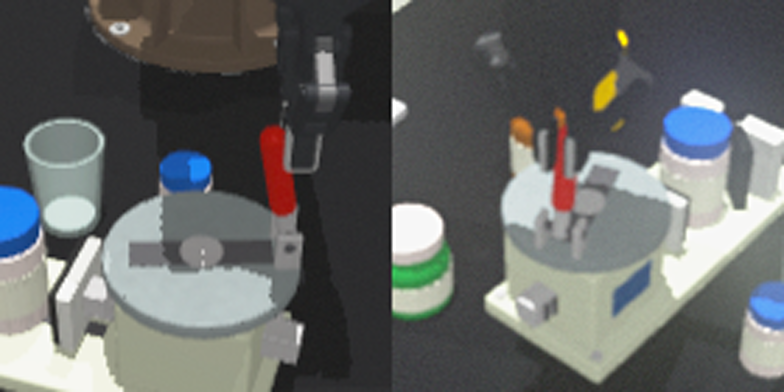

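The handle stands about 10° short of upright. The pads slipped to its outer side (tool at radius 60, handle at about 47), so I re-centre, grip lower and harder, and push out.

{"op": "play_rows", "data": {"increments": [[[0,0,0],[0,0,0],0.45],[[0,0,0],[0,0,0],0.45],[[-0.01,0,0.01],[0,0,0],0.45],[[-0.007,0,0.01],[0,0,0],0.45],[[0,0,0],[0,0,0],0.0],[[0,0,0],[0,0,0],0],[[0,0,0],[0,0,0],0],[[0,0,0],[0,0,0],0]], "squeeze": 80}}

```text
clock: 8.35
tcp_pos: [0.5444, 0.1006, 0.1904]
orientation: [[-0.185, 0.983, 0.0], [0.983, 0.185, -0.0], [-0.0, 0.0, -1.0]]
contact_force: [5.0, -2.9, -10.2]
grip_width: 0.188
grip_force: 78.1
```

{"op": "play_rows", "data": {"increments": [[[0.004,0,0],[0,0,0],0],[[0.004,0,0],[0,0,0],0],[[0.004,0,0],[0,0,0],0],[[0.002,0,0],[0,0,0],0],[[0,0,0],[0,0,0],0]]}}

```text
clock: 8.98
tcp_pos: [0.5428, 0.1103, 0.1911]
orientation: [[-0.185, 0.983, 0.001], [0.983, 0.185, -0.001], [-0.001, 0.001, -1.0]]
contact_force: [3.4, -8.7, -0.6]
grip_width: 0.189
grip_force: 79.9
```

Run:
```python
from h import *
s=readout.observe();print(s['q'].round(1),s['tcp_pos'])
a=imaging.snapshot("scene");b=imaging.snapshot("side")
cv2.imwrite("pics/up3.png",cv2.resize(np.hstack([a[90:230,190:330],b[120:260,180:320]]),None,fx=2.8,fy=2.8,interpolation=2)[...,::-1])
```

```text
[ 8.400e+00  2.250e+01  1.067e+02 -1.000e-01  5.080e+01 -2.200e+00] [0.54283226 0.11029826 0.19106528]
```

View pics/up3.png

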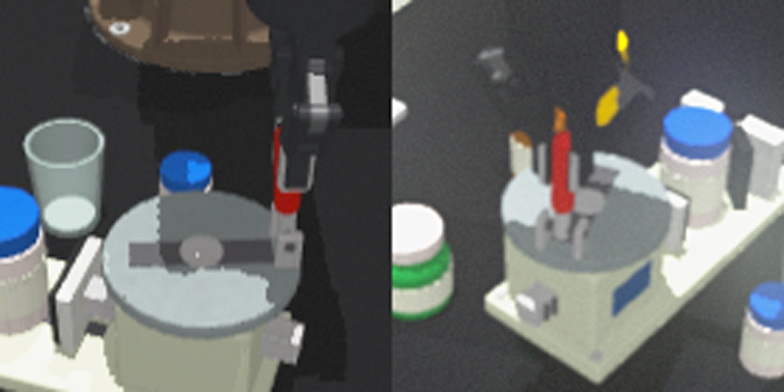

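The handle is upright between the pads at (287,160) in the left half. I start cranking with a tangential step plus an equal tool turn per row.

{"op": "play_rows", "data": {"increments": [[[-0.0004,0.0077,0],[0,0,0.0318],0],[[-0.0004,0.0077,0],[0,0,0.0318],0],[[-0.0004,0.0077,0],[0,0,0.0318],0],[[-0.0004,0.0077,0],[0,0,0.0318],0],[[-0.0004,0.0077,0],[0,0,0.0318],0],[[-0.0004,0.0077,0],[0,0,0.0318],0]]}}

```text
clock: 9.82
tcp_pos: [0.5749, 0.1069, 0.1909]
orientation: [[0.405, 0.914, -0.003], [0.914, -0.405, -0.0], [-0.001, -0.002, -1.0]]
contact_force: [-8.4, -1.8, 8.6]
grip_width: 0.186
grip_force: 81.2
```

```bash
cat > st.py <<'E'
from h import *
s=readout.observe();O=s['orientation'];C=np.array([.553,.054])
d=s['tcp_pos'][:2]-C;a=np.arctan2(d[1],d[0]);hd=np.arctan2(O[1,0],O[0,0])
r=np.r_[d/np.linalg.norm(d),0];t=np.array([r[1],-r[0],0])
print(f"t {s['clock']:.2f} r {np.linalg.norm(d)*1e3:.1f}mm pos-ang {np.degrees(a):.1f} head {np.degrees(hd):.1f} turned {(100.4-np.degrees(a))%360/57.3:.3f}rad Frad {s['contact_force']@r:.1f} Ftan {s['contact_force']@t:.1f} Fz {s['contact_force'][2]:.1f} q6 {s['q'][5]:.1f} grip {s['grip_width']:.3f} {s['grip_force']:.0f}")
E
python3 st.py
```

```text
t 9.82 r 57.3mm pos-ang 67.5 head 66.1 turned 0.575rad Frad -4.9 Ftan -7.1 Fz 8.6 q6 31.4 grip 0.186 81
```

{"op": "play_rows", "data": {"increments": [[[-0.0004,0.0077,0],[0,0,0.0318],0],[[-0.0004,0.0077,0],[0,0,0.0318],0],[[-0.0004,0.0077,0],[0,0,0.0318],0],[[-0.0004,0.0077,0],[0,0,0.0318],0],[[-0.0004,0.0077,0],[0,0,0.0318],0],[[-0.0004,0.0077,0],[0,0,0.0318],0],[[-0.0004,0.0077,0],[0,0,0.0318],0],[[-0.0004,0.0077,0],[0,0,0.0318],0],[[-0.0004,0.0077,0],[0,0,0.0318],0],[[-0.0004,0.0077,0],[0,0,0.0318],0],[[-0.0004,0.0077,0],[0,0,0.0318],0],[[-0.0004,0.0077,0],[0,0,0.0318],0],[[-0.0004,0.0077,0],[0,0,0.0318],0],[[-0.0004,0.0077,0],[0,0,0.0318],0]]}}

```text
clock: 11.58
tcp_pos: [0.609, 0.0411, 0.191]
orientation: [[0.97, -0.242, -0.0], [-0.242, -0.97, 0.002], [-0.0, -0.002, -1.0]]
contact_force: [0.4, 7.8, 1.4]
grip_width: 0.188
grip_force: 80.3
```

```bash
python3 st.py
python3 - <<'E'
from h import *
a=imaging.snapshot("scene");b=imaging.snapshot("side")
cv2.imwrite("pics/c1.png",cv2.resize(np.hstack([a[100:250,130:310],b[120:270,180:360]]),None,fx=2.2,fy=2.2,interpolation=2)[...,::-1])
E
```

```text
t 11.57 r 57.5mm pos-ang -13.0 head -14.0 turned 1.978rad Frad -1.4 Ftan -7.7 Fz 1.4 q6 104.9 grip 0.188 80
```

View pics/c1.png

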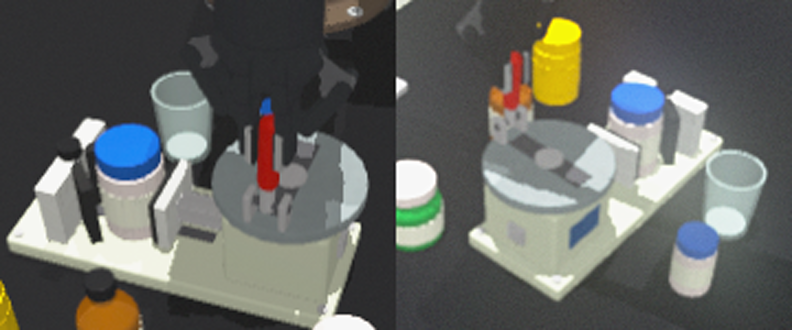

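The jaw has moved out close to the pot, which still has a gap to the stop at about (85,200). I continue in short bites, watching the tangential force (free turning reads about 7–8 N).

{"op": "play_rows", "data": {"increments": [[[-0.0004,0.0077,0],[0,0,0.0318],0],[[-0.0004,0.0077,0],[0,0,0.0318],0]]}}

```text
clock: 11.92
tcp_pos: [0.6053, 0.0303, 0.191]
orientation: [[0.903, -0.43, 0.0], [-0.43, -0.903, 0.002], [-0.0, -0.002, -1.0]]
contact_force: [0.7, 8.4, 0.8]
grip_width: 0.187
grip_force: 80.2
```

```bash
python3 st.py
```

```text
t 11.93 r 57.5mm pos-ang -24.4 head -25.5 turned 2.178rad Frad -2.8 Ftan -7.9 Fz 0.8 q6 115.3 grip 0.187 80
```

{"op": "play_rows", "data": {"increments": [[[-0.0004,0.0077,0],[0,0,0.0318],0],[[-0.0002,0.0038,0],[0,0,0.0159],0]]}}

```text
clock: 12.18
tcp_pos: [0.6011, 0.0226, 0.1911]
orientation: [[0.829, -0.559, 0.001], [-0.559, -0.829, 0.001], [-0.0, -0.002, -1.0]]
contact_force: [2.2, 7.2, -1.5]
grip_width: 0.187
grip_force: 80.1
```

```bash
python3 st.py
```

```text
t 12.18 r 57.4mm pos-ang -33.1 head -34.0 turned 2.330rad Frad -2.1 Ftan -7.3 Fz -1.5 q6 123.2 grip 0.187 80
```

```bash
cat > pot.py <<'E'
from h import *
for n,b in(("scene",(150,135,215,182)),("side",(268,150,318,180))):
    a=imaging.snapshot(n);p=px(mask(a,(100,120,60),(125,255,255),b));p=plane(n,p,.118)[:,:2].mean(0)
    print(n,p,np.linalg.norm(p-[.553,.054])*1e3)
E
python3 pot.py
```

```text
scene [ 0.53095925 -0.10406456] 159.59386252255803
side [ 0.52413914 -0.0989792 ] 155.67782808416715
```

The pot is being pushed, now at about 157 mm against a seat of at least 165 mm. So 0.4 rad more is safe before taking small bites.

{"op": "play_rows", "data": {"increments": [[[-0.0004,0.0077,0],[0,0,0.0318],0],[[-0.0004,0.0077,0],[0,0,0.0318],0],[[-0.0004,0.0077,0],[0,0,0.0318],0],[[-0.0004,0.0077,0],[0,0,0.0318],0]]}}

```text
clock: 12.78
tcp_pos: [0.5851, 0.0065, 0.1911]
orientation: [[0.545, -0.838, 0.002], [-0.838, -0.545, 0.001], [-0.0, -0.002, -1.0]]
contact_force: [3.9, 7.9, -1.6]
grip_width: 0.19
grip_force: 80.0
```

```bash
python3 st.py; python3 pot.py
```

```text
t 12.78 r 57.3mm pos-ang -55.9 head -57.0 turned 2.728rad Frad -4.4 Ftan -7.7 Fz -1.6 q6 144.5 grip 0.190 80
scene [ 0.53045564 -0.10834567] 163.9035269681604
side [ 0.52407104 -0.10617436] 162.76581920264198
```

Joint 6 nears its limit, so I release, spin the tool half a turn around the handle, and regrip.

{"op": "play_rows", "data": {"increments": [[[0,0,0],[0,0,0],0.5],[[0,0,0],[0,0,0],0.5],[[0,0,0],[0,0,-0.0556],0.5],[[0,0,0],[0,0,-0.0556],0.5],[[0,0,0],[0,0,-0.0556],0.5],[[0,0,0],[0,0,-0.0556],0.5],[[0,0,0],[0,0,-0.0556],0.5],[[0,0,0],[0,0,-0.0556],0.5],[[0,0,0],[0,0,-0.0556],0.5],[[0,0,0],[0,0,-0.0556],0.5],[[0,0,0],[0,0,-0.0556],0.5],[[0,0,0],[0,0,-0.0556],0.5],[[0,0,0],[0,0,-0.0556],0.5],[[0,0,0],[0,0,-0.0556],0.5],[[0,0,0],[0,0,-0.0556],0.5],[[0,0,0],[0,0,-0.0556],0.5],[[0,0,0],[0,0,-0.0556],0.5],[[0,0,0],[0,0,-0.0556],0.5],[[0,0,0],[0,0,-0.0556],0.5],[[0,0,0],[0,0,-0.0556],0.5]]}}

```text
clock: 15.38
tcp_pos: [0.5845, 0.0055, 0.1906]
orientation: [[-0.555, 0.832, -0.0], [0.832, 0.555, -0.0], [0.0, -0.0, -1.0]]
contact_force: [-0.1, 0.6, 0.3]
grip_width: 0.5
grip_force: 0.0
```

{"op": "play_rows", "data": {"increments": [[[0,0,0],[0,0,0],0],[[0,0,0],[0,0,0],0],[[0,0,0],[0,0,0],0],[[0,0,0],[0,0,0],0]]}}

```text
clock: 15.88
tcp_pos: [0.5849, 0.0057, 0.1908]
orientation: [[-0.549, 0.836, 0.001], [0.836, 0.549, 0.0], [-0.0, 0.001, -1.0]]
contact_force: [1.0, 2.9, 4.3]
grip_width: 0.184
grip_force: 78.0
```

```bash
python3 st.py
```

```text
t 15.88 r 57.9mm pos-ang -56.6 head 123.3 turned 2.740rad Frad -1.9 Ftan -2.5 Fz 4.3 q6 -35.7 grip 0.184 78
```

{"op": "play_rows", "data": {"increments": [[[0.0004,-0.0077,0],[0,0,0.0318],0],[[0.0004,-0.0077,0],[0,0,0.0318],0]]}}

```text
clock: 16.12
tcp_pos: [0.5756, 0.0006, 0.1909]
orientation: [[-0.37, 0.929, 0.003], [0.929, 0.37, 0.001], [-0.0, 0.003, -1.0]]
contact_force: [8.6, 7.8, -1.3]
grip_width: 0.192
grip_force: 77.9
```

```bash
python3 st.py;python3 pot.py
```

```text
t 16.12 r 57.9mm pos-ang -67.0 head 111.7 turned 2.922rad Frad -3.9 Ftan -11.0 Fz -1.3 q6 -24.7 grip 0.192 78
scene [ 0.53051773 -0.10906492] 164.60747157437405
side [ 0.5245918  -0.10896507] 165.42260840521664
```

{"op": "play_rows", "data": {"increments": [[[0.0004,-0.0077,0],[0,0,0.0318],0],[[0.0002,-0.0038,0],[0,0,0.0159],0]]}}

```text
clock: 16.48
tcp_pos: [0.5683, -0.0018, 0.191]
orientation: [[-0.227, 0.974, 0.005], [0.974, 0.227, 0.001], [-0.0, 0.005, -1.0]]
contact_force: [14.0, 7.1, -6.5]
grip_width: 0.19
grip_force: 78.0
```

```bash
python3 st.py
```

```text
t 16.48 r 57.9mm pos-ang -74.7 head 103.1 turned 3.055rad Frad -3.1 Ftan -15.3 Fz -6.5 q6 -16.5 grip 0.190 78
```

The crank clearly stiffened: 11.0 then 15.3 N tangential, against about 7.7 N free. The slope is about 160 N/rad, which matches the rubber with the pot on the stop, and the jaw load is about 35 N. I stop here and release.

{"op": "play_rows", "data": {"increments": [[[0,0,0],[0,0,0],0.4],[[0,0,0],[0,0,0],0.4],[[0,0,-0.008],[0,0,0],0.4],[[0,0,0],[0,0,0],0.4]]}}

```text
clock: 16.98
tcp_pos: [0.5664, -0.0024, 0.1971]
orientation: [[-0.231, 0.973, 0.001], [0.973, 0.231, -0.0], [-0.0, 0.001, -1.0]]
contact_force: [0.1, -0.2, -0.1]
grip_width: 0.4
grip_force: 0.0
```

```bash
python3 st.py;python3 pot.py
python3 - <<'E'
from h import *
a=imaging.snapshot("scene");b=imaging.snapshot("side")
cv2.imwrite("pics/c2.png",cv2.resize(np.hstack([a[100:250,130:310],b[120:270,180:360]]),None,fx=2.2,fy=2.2,interpolation=2)[...,::-1])
E
```

```text
t 16.98 r 58.0mm pos-ang -76.7 head 103.3 turned 3.090rad Frad 0.2 Ftan -0.0 Fz -0.1 q6 -16.7 grip 0.400 0
scene [ 0.53048144 -0.10911257] 164.65963822826126
side [ 0.52426176 -0.10773348] 164.26687247432744
```

View pics/c2.png

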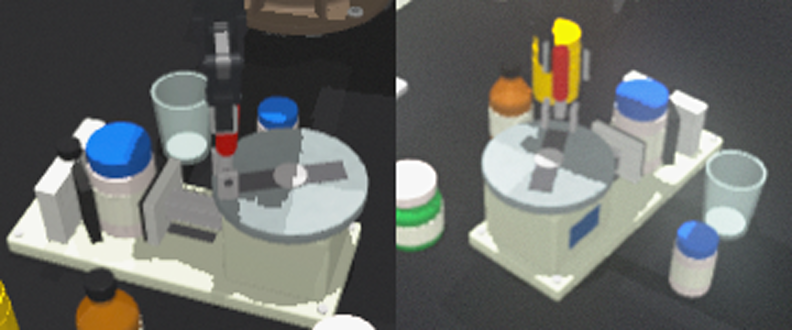

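Run:
```python
from h import *
I0={n:cv2.imread(f"pics/{n}0.png")[...,::-1].copy() for n in("scene","side")}
for n,b in(("scene",(150,135,215,185)),("side",(268,150,322,185))):
  for k,a in(("0",I0[n]),("now",imaging.snapshot(n))):
    m=mask(a,(100,120,60),(125,255,255),b);c=max(cv2.findContours(m,0,1)[0],key=cv2.contourArea)
    e=cv2.fitEllipse(cv2.convexHull(c));h=c[:,0]
    print(n,k,"ell",np.round(e[0],1),np.round(e[1],1),round(e[2],1),"L",h[h[:,0].argmin()],"R",h[h[:,0].argmax()],"T",h[h[:,1].argmin()],"B",h[h[:,1].argmax()])
    if k=="now":
        print("world L/R at z.11",plane(n,[h[h[:,0].argmin()],h[h[:,0].argmax()]],.11)[:,:2].round(4).tolist())
```

```text
scene 0 ell [189.2 168.5] [26.  31.6] 83.5 L [174 164] R [203 174] T [186 156] B [184 181]
scene now ell [183.9 167.5] [25.8 30.4] 78.9 L [169 165] R [198 171] T [180 155] B [179 180]
world L/R at z.11 [[0.5189, -0.1455], [0.5285, -0.0803]]
side 0 ell [288.6 164.9] [14.5 24.6] 95.2 L [277 162] R [300 168] T [282 158] B [285 172]
side now ell [291.  163.6] [17.4 24.6] 87.3 L [280 159] R [303 165] T [289 156] B [285 172]
world L/R at z.11 [[0.5619, -0.1188], [0.4992, -0.1266]]
```

Run:
```python
from h import *
r=[]
for n,(x,y) in(("scene",(130,145)),("side",(255,140))):
    a0=cv2.imread(f"pics/{n}0.png")[...,::-1];a=imaging.snapshot(n)
    r.append(np.hstack([cv2.resize(i[y:y+75,x:x+100],None,fx=4,fy=4,interpolation=2) for i in(a0,a)]))
cv2.imwrite("pics/zoom.png",np.vstack(r)[...,::-1])
```

```text
(no output)
```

View pics/zoom.png

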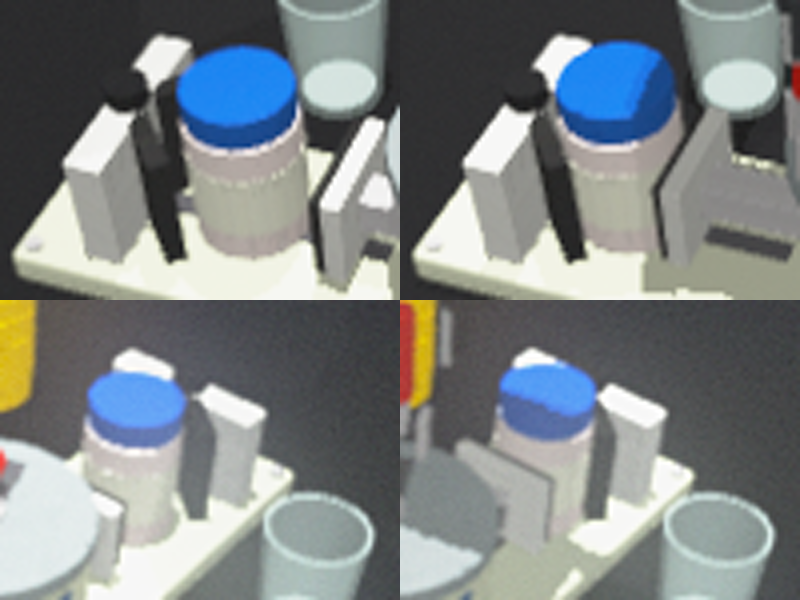

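The apparent lid "tilt" is only a shadow edge. The pot stands upright against the black V (at about (560,190) in the top-right panel) with the jaw flat on it. Next I align to the handle, regrip, and fold partway.

{"op": "play_rows", "data": {"increments": [[[0,0.0025,0],[0,0,-0.0095],0.4],[[0,0,0],[0,0,0],0.4],[[0,0,0],[0,0,0],0],[[0,0,0],[0,0,0],0],[[0,0,0],[0,0,0],0],[[0,0,0],[0,0,0],0]], "squeeze": 60}}

```text
clock: 18.12
tcp_pos: [0.57, -0.0016, 0.1974]
orientation: [[-0.26, 0.966, 0.004], [0.966, 0.26, 0.0], [-0.001, 0.004, -1.0]]
contact_force: [8.8, 3.4, 0.7]
grip_width: 0.191
grip_force: 58.7
```

```bash
python3 st.py
```

```text
t 18.12 r 58.2mm pos-ang -73.0 head 105.0 turned 3.026rad Frad -0.7 Ftan -9.5 Fz 0.7 q6 -18.3 grip 0.191 59
```

{"op": "play_rows", "data": {"increments": [[[0.0076,0,0.0003],[0,0,0],0],[[0.0075,0,0.001],[0,0,0],0],[[0.0074,0,0.0016],[0,0,0],0],[[0.0072,0,0.0023],[0,0,0],0],[[0.007,0,0.0029],[0,0,0],0],[[0.0067,0,0.0035],[0,0,0],0],[[0.0064,0,0.0041],[0,0,0],0],[[0.006,0,0.0046],[0,0,0],0],[[0.0056,0,0.0051],[0,0,0],0],[[0.0051,0,0.0056],[0,0,0],0],[[0.0046,0,0.006],[0,0,0],0],[[0.0041,0,0.0064],[0,0,0],0],[[0,0,0],[0,0,0],0]]}}

```text
clock: 19.75
tcp_pos: [0.5546, 0.0533, 0.1649]
orientation: [[-0.26, 0.966, 0.003], [0.966, 0.26, 0.001], [-0.0, 0.003, -1.0]]
contact_force: [1.0, 6.3, 10.2]
grip_width: 0.189
grip_force: 63.4
```

```bash
python3 st.py
python3 - <<'E'
from h import *
for n,b in(("scene",(190,90,330,215)),("side",(190,110,320,225))):
    a=imaging.snapshot(n);p=px(mask(a,(0,170,90),(6,255,255),b)|mask(a,(174,170,90),(180,255,255),b))
    m=p.mean(0);_,_,V=np.linalg.svd(p-m);t=(p-m)@V[0];print(n,len(p),m.round(1),(m+V[0]*t.min()).round(1),(m+V[0]*t.max()).round(1))
    # intersect rays of ends with fold plane (upright plane through axis, heading 105.3)
    h=np.radians(105.2);nr=np.array([-np.sin(h),np.cos(h),0]);o,d=ray(n,[m+V[0]*t.min(),m+V[0]*t.max(),m])
    X=o+d*(((np.array([.553,.054,0])-o)@nr)/(d@nr))[:,None];rad=-(X[:,:2]-[.553,.054])@[np.cos(h),np.sin(h)]
    print("  radial/height mm",np.c_[rad,X[:,2]].round(4).tolist())
E
```

```text
t 19.75 r 1.8mm pos-ang -23.1 head 105.1 turned 2.155rad Frad -1.6 Ftan -6.2 Fz 10.2 q6 -12.8 grip 0.189 63
scene 170 [247.8 164.7] [257.8 157.6] [239.1 170.8]
  radial/height mm [[0.008, 0.1832], [0.0431, 0.1543], [0.0267, 0.1679]]
side 30 [248.7 170.8] [251.2 170.6] [245.9 171. ]
  radial/height mm [[0.0089, 0.1798], [-0.0357, 0.2111], [-0.0132, 0.1953]]
```

{"op": "play_rows", "data": {"increments": [[[0.0035,0,0.0067],[0,0,0],0],[[0.0029,0,0.007],[0,0,0],0],[[0.0023,0,0.0072],[0,0,0],0],[[0.0016,0,0.0074],[0,0,0],0],[[0,0,0],[0,0,0],0]]}}

```text
clock: 20.48
tcp_pos: [0.5523, 0.0606, 0.1432]
orientation: [[-0.26, 0.966, 0.002], [0.966, 0.26, 0.0], [-0.0, 0.002, -1.0]]
contact_force: [1.8, 6.6, 3.7]
grip_width: 0.193
grip_force: 64.8
```

{"op": "play_rows", "data": {"increments": [[[0,0,0],[0,0,0],0.45],[[0,0,0],[0,0,0],0.45],[[0,0,-0.03],[0,0,0],0.45],[[0,0,-0.04],[0,0,0],0],[[0,0,0],[0,0,0],0],[[0,0,0],[0,0,0],0],[[0,0,0],[0,0,0],0]]}}

```text
clock: 21.35
tcp_pos: [0.5507, 0.06, 0.1944]
orientation: [[-0.26, 0.966, -0.001], [0.966, 0.26, -0.0], [0.0, -0.001, -1.0]]
contact_force: [-1.0, 0.0, -1.0]
grip_width: -0.001
grip_force: 0.0
```

```bash
python3 st.py
cat > hd.py <<'E'
from h import *
for n,b in(("scene",(190,90,330,215)),("side",(190,162,320,225))):
    a=imaging.snapshot(n);p=px(mask(a,(0,170,90),(6,255,255),b)|mask(a,(174,170,90),(180,255,255),b))
    if len(p)<9: print(n,len(p));continue
    m=p.mean(0);_,_,V=np.linalg.svd(p-m);t=(p-m)@V[0];e=np.array([m+V[0]*t.min(),m+V[0]*t.max(),m]);print(n,len(p),e.round(1).tolist())
    h=np.radians(106);nr=np.array([-np.sin(h),np.cos(h),0]);o,d=ray(n,e)
    X=o+d*(((np.array([.553,.054,0])-o)@nr)/(d@nr))[:,None];rad=-(X[:,:2]-[.553,.054])@[np.cos(h),np.sin(h)]
    print("  radial,height",np.c_[rad,X[:,2]].round(4).tolist(), "at z.147",plane(n,e,.147)[:,:2].round(4).tolist())
E
python3 hd.py
```

```text
t 21.35 r 6.4mm pos-ang 111.2 head 105.1 turned 6.095rad Frad 0.4 Ftan -0.9 Fz -1.0 q6 -12.0 grip -0.001 0
scene 293 [[275.1, 160.4], [240.9, 172.5], [258.0, 166.4]]
  radial,height [[-0.0251, 0.173], [0.0399, 0.1502], [0.0073, 0.1616]] at z.147 [[0.515, 0.0765], [0.5605, 0.015], [0.5383, 0.0452]]
side 57 [[253.0, 171.5], [246.7, 184.9], [249.4, 179.2]]
  radial,height [[0.0277, 0.1636], [-0.029, 0.1689], [-0.0057, 0.1667]] at z.147 [[0.5712, 0.0083], [0.5585, 0.0587], [0.5637, 0.0379]]
```

The handle is down to about 19°. I press it flat with the closed fingertips, just beyond the axis.

{"op": "play_rows", "data": {"increments": [[[0.0113,0,0],[0,0,0],0],[[0,0,0.0107],[0,0,0],0],[[0,0,0.0107],[0,0,0],0],[[0,0,0.0107],[0,0,0],0],[[0,0,0.0107],[0,0,0],0],[[0,0,0.005],[0,0,0],0],[[0,0,0.003],[0,0,0],0],[[0,0,0],[0,0,0],0]]}}

```text
clock: 22.45
tcp_pos: [0.5491, 0.0682, 0.1572]
orientation: [[-0.26, 0.966, 0.0], [0.966, 0.26, -0.0], [-0.0, 0.0, -1.0]]
contact_force: [0.0, 0.4, -0.2]
grip_width: 0.003
grip_force: 0.0
```

```bash
python3 st.py
```

```text
t 22.45 r 14.7mm pos-ang 105.4 head 105.1 turned 6.196rad Frad 0.4 Ftan 0.2 Fz -0.2 q6 -11.1 grip 0.003 0
```

{"op": "play_rows", "data": {"increments": [[[0,0,0.0015],[0,0,0],0],[[0,0,0.0015],[0,0,0],0],[[0,0,0],[0,0,0],0]]}}

```text
clock: 22.82
tcp_pos: [0.5491, 0.0683, 0.155]
orientation: [[-0.26, 0.966, 0.0], [0.966, 0.26, 0.0], [0.0, 0.0, -1.0]]
contact_force: [0.1, 0.9, -0.5]
grip_width: 0.001
grip_force: 0.3
```

```bash
python3 st.py; python3 hd.py
```

```text
t 22.82 r 14.8mm pos-ang 105.3 head 105.1 turned 6.198rad Frad 0.8 Ftan 0.3 Fz -0.5 q6 -11.1 grip 0.001 0
scene 246 [[276.1, 171.5], [241.8, 174.0], [256.7, 172.9]]
  radial,height [[-0.0285, 0.1448], [0.0382, 0.1461], [0.0093, 0.1455]] at z.147 [[0.5477, 0.0815], [0.5645, 0.0174], [0.5572, 0.0452]]
side 21 [[244.6, 189.8], [249.6, 191.9], [247.4, 191.0]]
  radial,height [[-0.0462, 0.1687], [-0.0009, 0.1259], [-0.022, 0.1458]] at z.147 [[0.5534, 0.0761], [0.5404, 0.0766], [0.5462, 0.0764]]
```

The handle is now level, with its line at z of about 0.145–0.146. One more gentle press confirms the stop, then I lift away.

{"op": "play_rows", "data": {"increments": [[[0,0,0.0015],[0,0,0],0],[[0,0,0.0015],[0,0,0],0],[[0,0,0],[0,0,0],0]]}}

```text
clock: 23.3
tcp_pos: [0.5493, 0.0684, 0.1531]
orientation: [[-0.26, 0.966, 0.001], [0.966, 0.26, 0.0], [0.0, 0.001, -1.0]]
contact_force: [-0.6, 2.3, 8.2]
grip_width: -0.002
grip_force: 4.3
```

Contact at 8 N with the handle flat. I lift clear and check.

{"op": "play_rows", "data": {"increments": [[[0,0,-0.02],[0,0,0],0],[[0,0,-0.06],[0,0,0],0],[[0,0,-0.06],[0,0,0],0],[[0,0,-0.06],[0,0,0],0],[[0,0,0],[0,0,0],0],[[0,0,0],[0,0,0],0]]}}

```text
clock: 24.05
tcp_pos: [0.5487, 0.0681, 0.3028]
orientation: [[-0.26, 0.966, 0.0], [0.966, 0.26, -0.0], [-0.0, 0.0, -1.0]]
contact_force: [-0.9, 0.0, -0.0]
grip_width: 0.001
grip_force: 0.0
```

```bash
python3 st.py; python3 hd.py; python3 pot.py
python3 - <<'E'
from h import *
a=imaging.snapshot("scene");a0=cv2.imread("pics/scene0.png")[...,::-1].copy()
for k,lo,hi,b in(("green",(45,120,50),(80,255,255),(250,230,320,300)),("amber",(8,150,60),(18,255,255),(160,225,205,285)),("beaker",(60,5,70),(110,90,255),(198,132,228,150))):
    print(k,[ (len(p),p.mean(0).round(1)) for p in(px(mask(i,lo,hi,b)) for i in(a0,a))])
E
```

```text
t 24.05 r 14.8mm pos-ang 106.8 head 105.1 turned 6.170rad Frad 0.3 Ftan -0.9 Fz -0.0 q6 -11.1 grip 0.001 0
scene 284 [[276.0, 170.3], [241.7, 174.4], [258.6, 172.4]]
  radial,height [[-0.0282, 0.1479], [0.0384, 0.1449], [0.0058, 0.1464]] at z.147 [[0.5442, 0.081], [0.5658, 0.0175], [0.5553, 0.0485]]
side 98 [[252.6, 173.9], [246.6, 193.2], [249.5, 183.9]]
  radial,height [[0.0244, 0.1592], [-0.0286, 0.1449], [-0.0036, 0.1516]] at z.147 [[0.5675, 0.0167], [0.5439, 0.0837], [0.5548, 0.0525]]
scene [ 0.53027223 -0.10915939] 164.73475140793158
side [ 0.52472102 -0.1101353 ] 166.55358379223017
green [(408, array([283.5, 278.2])), (405, array([283.6, 278.1]))]
amber [(676, array([179.3, 248.7])), (675, array([179.3, 248.6]))]
beaker [(465, array([212.8, 141.2])), (470, array([212.8, 141.1]))]
```

The handle is flat. The wheel's net turn of about 2.99 rad keeps roughly 27 N on the jaw, the pot is seated and the bystanders have not moved.

```bash
python3 -c "
from cell import ticket;print(ticket.sign_off())"
```

```text
the job is handed in; nothing more can be done
None
```

The job is handed in: the pot is clamped upright against the stop at an estimated 27 N, the crank handle is folded flat on the wheel, and the bottle, beaker and tub haven't moved.

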